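Index the cake-dividing turntable by one station

TASK

The cake turntable on the worktop is locked by the spring pin under the black knob. Draw the pin by its knob, turn the platter anticlockwise (seen from above) to the next brass station and let the spring drop the pin fully home in that station's hole, so that the next portion of the practice cake is locked in place. The stations are set by hand for larger and smaller portions, so feel for the hole instead of trusting the scale, never wrench the pin against its hole or press it hard on the ring, leave the knob free and leave everything else where it stands.

Things in the scene. Friction and masses are not known exactly. Their poses are not given: they have to be found in the camera images.
- turntable: fixed base of a cake-dividing turntable: black foot and aluminium index ring, 284 mm across, ring top 42 mm above the worktop. Origin: on the vertical turning axis, at worktop level; z up; -x points from the axis to the start station. Eight brass stations are clamped round the ring, 30 to 60 degrees apart, their holes on a 120 mm radius, their thumb screws out to 156 mm.
- start_hole (a point): mouth of the start station's hole, 42 mm above the worktop. All stations are alike: a brass plate 28 mm wide and 64 mm long (along the rim), flush with the ring so that the pin slides over both alike, with a plain round hole 10 mm wide in its middle, deeper than the pin goes. The next hole lies 30 to 60 degrees (0.52 to 1.05 rad) anticlockwise of this one: set by eye, not measured, to be felt.
- platter_top (a point): centre of the white round platter's top on the turning axis: 180 mm across, 60 mm above the worktop. It carries, fixed, a hard white practice cake 110 mm across whose pink rosettes reach 120 mm above the worktop. A steel ear on the platter's rim (30 mm wide, top 59 mm) carries the pin's barrel, 20 mm across, top 80 mm.
- platter (a joint): angle of the platter on its base in rad: 0 at the start station, grows anticlockwise seen from above. It turns with slight drag (about 1 N at the knob), stays where it is left, and only the pin locks it, with about 1 mm of play either way. Ear, pin and knob travel with it.
- plunger (a joint): how far the pin is drawn up, m: 0 home, 0.016 upper stop. Its spring pulls down with 5 N at 0, 9 N at 0.012, 10.5 N at 0.016; it does not stay up by itself. Above 0.012 it is clear of the hole. Let go between holes it rests on ring or brass at 0.012 and slides along there as the platter turns (about 3 N at the knob); over a hole it snaps down to 0.
- knob (a point): middle of the black pull knob on the pin: upright cylinder 28 mm across, 24 mm tall, 97 mm above the worktop when home; it rises with the pin and goes round with the platter on a 120 mm radius. The cake's side is 65 mm off towards the axis; along the rim both sides are free, so put one finger either side along the rim. Between fingers 32 to 36 mm apart it can be pushed round and still drop.
- pin: round steel index pin under the knob, 8 mm across with a flat, slightly bevelled nose. Origin: tip of the nose, 67 mm below knob; when home 30 mm above the worktop and 12 mm deep in the hole. Do not load it against ring or hole with more than about 20 N, sideways or down.
- mug: bystander: white mug with black dots, 82 mm across, 91 mm tall; origin at the centre of its underside. Leave it alone.
- egg_box: bystander: closed cardboard egg box, 106x156x72 mm; origin at the centre of its underside. Leave it alone.
- bowl: bystander: white bowl, 114 mm across, 53 mm tall; origin at the centre of its underside. Leave it alone.
- timer: bystander: red and white kitchen timer, 64 mm across, 55 mm tall; origin at the centre of its underside. Leave it alone.
- caddy: bystander: cream caddy with a wooden lid, 97x97x130 mm, beside the fish tank (a fixed obstacle 0.43 m tall that fills the worktop from x = 0.43 back and from y = -0.32 to the right); origin at the centre of its underside. Leave it alone.

How it is judged:
On the way, in this order (a step that is already met when the one before it is completed fails the run):
1. the pin is drawn at least 9 mm while the platter still stands at its first station (value of joint plunger above 0.009 m and value of joint platter between -0.08 and 0.08 rad), for 0.05 s.
2. the platter is turned anticlockwise by more than 0.4 rad (23 degrees) with the pin out (value of joint plunger above 0.007 m and value of joint platter above 0.4 rad), for 0.05 s.
3. the pin has dropped fully home at the next station (value of joint plunger below 0.0015 m and value of joint platter between 0.5 and 1.09 rad), for 0.2 s.
At the end, for the whole second after the job is handed in: the pin is fully home (within 1.5 mm) in the hole of the next station, one station anticlockwise of the start (platter at 0.50 to 1.09 rad), and the platter is at rest (all of step 3 and velocity of joint platter between -0.05 and 0.05 rad/s); the robot touches nothing.
It fails at once if the pin is loaded with more than 20 N against the ring or a bush (contact force between pin and turntable above 20 N).
It fails at once if a bystander is moved by more than 15 mm (distance of any of mug, egg_box, bowl, timer, caddy from where it was at the start of the episode above 0.015 m).
It also fails if it takes over 43 s, if anything falls off the work surface, if the arm or the gripper's body presses on something with over 40 N, if the wrist force passes 120 N, or if a joint passes its speed limit or range.

ROBOT

A 7-joint arm with a two-finger parallel gripper is mounted at the origin on a cart in front of the work surface, level with it; the furniture and walls round the work are solid. World frame = base frame: x ahead of the robot, y to its left, z up, the work surface at z = 0. Lengths are in m, angles in rad, forces in N, time in s.
With the tool pointing down it reaches from about 0.425 to 0.825 m from the base axis. Payload 3.6 kg.
Tool frame: the origin (TCP) lies where the fingers leave the gripper's body, on its centre line; the fingertips stand 73 mm ahead of it and the grasp point (between the pads) lies 54 mm ahead of it; z points along the fingers, y is the line along which they close (so a half turn about z gives the same grasp; the last joint's range is limited). The gripper opens to 85 mm and grips with 20 to 120 N. Pads are 22 mm wide; open, the fingers measure 114 mm over their backs; the gripper's body (76 mm by 85 mm) begins 54 mm behind the grasp point. The pads swing forward as they close: fully open they stand 13 mm farther back than shut.
Start: joints at [-1.373, 0.615, -0.013, 1.423, 0.008, 1.103, -0.04], TCP at [0.145, 0.634, 0.304] pointing down, gripper open.
Joint ranges: [-3.12, 3.12], [-0.3, 2.06], [-1.34, 1.32], [0.26, 2.42], [-1.36, 4.5], [0.01, 1.98], [-2.84, 2.84]. Speed limits (rad/s): [2.79, 2.79, 3.14, 3.14, 3.14, 3.14, 3.14].

INTERFACE

Orientations are given as a rotation vector (axis times angle).
In Python, from bench import r, imaging gives the robot as it stands.
- The arm moves only by the tool move_arm, never from a script. Its argument "motion" is a list that holds one entry, the list of rows, each a list of 7 numbers: the shift along the world's x, y, z in mm, then the turn, a rotation vector about the world's x, y, z in degrees, then the opening, from 0 (shut) to 1 (fully open). In form: [[[x, y, z, rx, ry, rz, claw], ...]]. A call has 1 to 10 rows; each row shifts and turns the commanded pose from where the row before left it; what a row does not reach is not made up. A row lasts 1/10 s, in which the tool goes at most 50 mm and 8.59 degrees, less where a joint would pass 70% of its speed; a pose out of reach is approached as far as the arm can. A call with a gripper value outside its range is refused whole. The fingers move at their own pace and stop on an object; "newtons" is the grip in N (left out, the last holds). Time passes only in rows, so rows that do not move let the fingers close. It gives the time, the measured TCP pose, the force, the opening and the grip force at its end, in the units of the state.
- r.get_state(): the state, without advancing time (a new reading comes with each control period).
- imaging.grab_frame(name): name is "scene" or "top"; returns a dict with "color" (400x640x3 uint8, red, green, blue), "depth" (400x640 float32, m along the optical axis (not along the pixel's ray), 0 where there is no reading), "intrinsics" (3x3 intrinsics, pixels), "extrinsics" (4x4, takes a point from world to camera coordinates). Camera axes: x right, y down, z forward; pixel columns grow to the right and rows downward; lengths in m; the calibration is good to about 2 mm. A picture is of the moment at which its call begins.
- r.sign_off(): hands the job in; it is judged then, once.
The state is a dict: "t": time; "joint_positions": joint angles; "joint_velocities": joint speeds; "joint_torque": joint torques, N m; "tool_pos": TCP position; "orientation": TCP orientation; "contact_force": force on the tool from outside, world axes, zero at the start; "moment": the same for the moment, N m; "gripper_width": finger opening in m; "grip_force": force on a finger pad.
Only numpy, scipy, OpenCV 4.12 (cv2) and the standard library are available. Lean on these libraries where they do the work, as an engineer would, in place of code of your own. Each camera call takes 0.05 s, during which the arm holds its last target. There are 200 camera calls.

## Working session

There is one attempt and no reset: what is moved stays moved. The work goes in short steps, Python scripts to look and compute and a tool call to move; the robot and the scene stay as the last step left them, time stands still between calls to the robot, and variables do not carry over. Pictures are saved under pics/ and viewed, at most 10 in all, crops included, and the job is handed in when it is done.

Besides the shell and the picture viewer there is one more tool, called after "Emit:" in YAML: its name, and indented under it one key for each argument. move_arm: Moves the arm, as the interface text tells. Its arguments: {"type":"object","properties":{"motion":{"type":"array","items":{"type":"array","items":{"type":"array","items":{"type":"number"}}}},"newtons":{"type":"number"}},"required":["motion"]}

```bash
ls; mkdir -p pics; cat > h.py <<'E'
import numpy as np, cv2
from bench import r, imaging
def grab(n):
    f=imaging.grab_frame(n); K=np.array(f["intrinsics"]);E=np.array(f["extrinsics"]);d=f["depth"]
    v,u=np.mgrid[:400,:640]; P=np.stack([(u-K[0,2])/K[0,0]*d,(v-K[1,2])/K[1,1]*d,d],-1)
    W=(P-E[:3,3])@E[:3,:3]; W[d==0]=np.nan
    return f["color"],W,K,E
E
python3 - <<'E'
from h import *
for n in("scene","top"):
    c,W,K,E=grab(n); cv2.imwrite(f"pics/{n}0.png",cv2.cvtColor(c,cv2.COLOR_RGB2BGR)); np.savez(f"{n}0.npz",c=c,W=W,K=K,E=E)
    print(n,-E[:3,:3].T@E[:3,3])
print(r.get_state())
E
```

```text
pics
scene [ 0.18803465 -0.58048826  0.70078329]
top [0.42842468 0.00730289 1.29837058]
{'t': 0.1, 'joint_positions': array([-1.37254711,  0.61580952, -0.01261712,  1.42480278,  0.00814179,
        1.10338202, -0.04040425]), 'joint_velocities': array([ 1.18659076e-03, -3.09662051e-03,  6.47031729e-06, -3.98375547e-03,
        2.68398254e-04, -1.18333540e-04, -1.03151653e-03]), 'joint_torque': array([ 1.33257985e-03, -4.70382142e+01,  2.60390164e-01, -1.71572578e+01,
        1.00643974e-02,  5.82095498e-03, -6.67540860e-06]), 'tool_pos': array([0.14473529, 0.6331277 , 0.30284097]), 'orientation': array([-0.35214384, -3.12159398,  0.00367945]), 'contact_force': array([-0.66354576, -0.91156256,  0.26387395]), 'moment': array([-0.04095297,  0.02614026, -0.00231422]), 'grip_force': 0.0, 'gripper_width': 0.08565425401329942}
```

View pics/scene0.png

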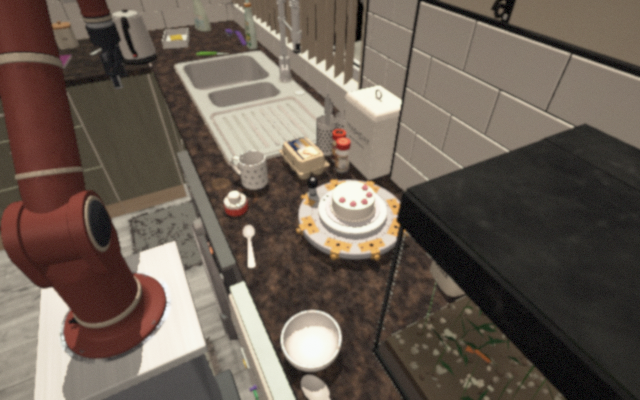

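View pics/top0.png

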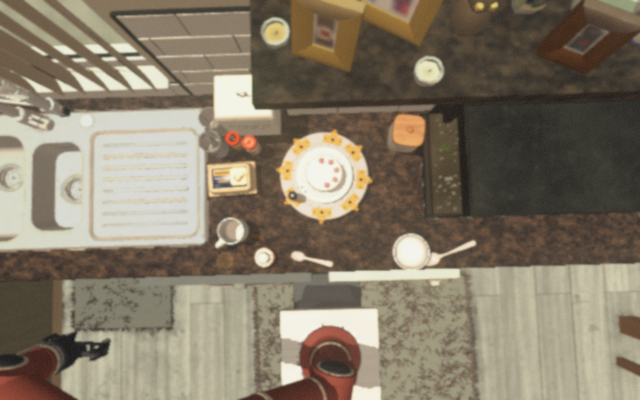

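The scene shows the turntable with the cake at about (350,215) and the black knob at (313,185). In the top view the axis is near (324,175), the knob near (293,196), and the next anticlockwise station plate near (322,213). Next I measure these.

```bash
python3 - <<'E'
from h import *
from scipy.optimize import least_squares
for n in("top","scene"):
    d=np.load(n+"0.npz");c,W=d["c"].astype(int),d["W"]
    x,y,z=W[...,0],W[...,1],W[...,2]
    roi=(abs(x-.55)<.3)&(abs(y)<.4)
    # ring/platter
    cake=roi&(z>.1)&(z<.125)&(c.min(-1)>110)
    print(n,"cake mean",np.nanmean(W[cake],0),cake.sum())
    pl=roi&(z>.053)&(z<.066)&(c.min(-1)>100)
    def fit(P,R):
        return least_squares(lambda p:np.hypot(P[:,0]-p[0],P[:,1]-p[1])-R,np.r_[P.mean(0)]).x
    rg=roi&(z>.034)&(z<.049)
    print("ring n",rg.sum(), np.nanmean(W[rg],0))
    P=W[rg][:,:2]
    cc=np.nanmean(P,0)
    import itertools
    h=cv2.convexHull(P.astype(np.float32)).reshape(-1,2); print("ring circle",cv2.minEnclosingCircle(h))
    P=W[pl][:,:2]
    h=cv2.convexHull(P.astype(np.float32)).reshape(-1,2); print("platter",cv2.minEnclosingCircle(h))
    dark=roi&(z>.07)&(z<.118)&(c.max(-1)<75)
    nl,l,s,ce=cv2.connectedComponentsWithStats(dark.astype(np.uint8))
    for i in range(1,nl):
        if s[i,4]>8: print("dark",ce[i],s[i,4],W[l==i].mean(0),W[l==i][:,2].max())
    hs=(c[...,0]-c[...,2]>60)&(z>.034)&(z<.05)&roi
    nl,l,s,ce=cv2.connectedComponentsWithStats(hs.astype(np.uint8))
    for i in range(1,nl):
        if s[i,4]>8: print("brass",ce[i].round(),s[i,4],W[l==i].mean(0))
d=np.load("top0.npz");c,W=d["c"],d["W"]
print("K",d["K"][0,0]);print(W[10,400],W[60,300])
im=c[120:285,200:460]; cv2.imwrite("pics/topcrop.png",cv2.resize(im[:,:,::-1],(780,495),interpolation=cv2.INTER_CUBIC))
E
```

```text
top cake mean [0.60479433 0.05166171 0.10738585] 1144
ring n 4652 [0.58454389 0.00192483 0.04122522]
ring circle ((0.5840456485748291, 0.004056169185787439), 0.4243980050086975)
platter ((0.5589216947555542, 0.020534535869956017), 0.4225331246852875)
dark [436.76056338 110.70422535] 71 [ 0.77015854 -0.35901315  0.09449162] 0.11667107060317004
brass [332. 138.] 229 [ 0.70483756 -0.03169434  0.04162731]
brass [424. 133.] 9 [ 0.71252486 -0.32976111  0.04297363]
brass [300. 146.] 230 [0.68435622 0.0748394  0.04125519]
brass [353. 152.] 228 [ 0.65912395 -0.09818364  0.04135788]
brass [286. 170.] 229 [0.60504165 0.1225394  0.04157173]
brass [229. 163.] 9 [0.63502011 0.30795645 0.03815756]
brass [248. 163.] 30 [0.63214898 0.24595803 0.03772009]
brass [212. 165.] 21 [0.62971874 0.36365675 0.03816013]
brass [362. 179.] 234 [ 0.56775128 -0.12181352  0.04155717]
brass [212. 193.] 29 [0.53767926 0.36382803 0.03853221]
brass [289. 190.] 36 [0.54063018 0.11437271 0.04196137]
brass [252. 191.] 13 [0.54122137 0.23387225 0.03866844]
brass [350. 203.] 230 [ 0.49376636 -0.08276292  0.04175243]
brass [2
[... 905 characters left out ...]
0981
dark [401.5 349.2] 10 [ 0.46230136 -0.37489074  0.073604  ] 0.07574293596561718
brass [300. 173.] 10 [0.5421068  0.22594789 0.03780758]
brass [333. 184.] 109 [0.59896229 0.12733199 0.04350387]
brass [372. 186.] 90 [0.69619229 0.06948908 0.04359298]
brass [307. 200.] 84 [0.50213803 0.09899831 0.04332978]
brass [393. 205.] 141 [ 0.70167215 -0.02610272  0.04355468]
brass [308. 225.] 260 [0.46147651 0.01031259 0.04307044]
brass [393. 228.] 133 [ 0.65049209 -0.09719496  0.04327243]
brass [337. 246.] 314 [ 0.49361701 -0.0851477   0.04292971]
brass [372. 246.] 315 [ 0.56834481 -0.12463555  0.04288824]
K 390.29698924260026
[ 0.71986325 -0.10808302  0.7760947 ] [0.67126582 0.03400145 0.73532528]
```

View pics/topcrop.png

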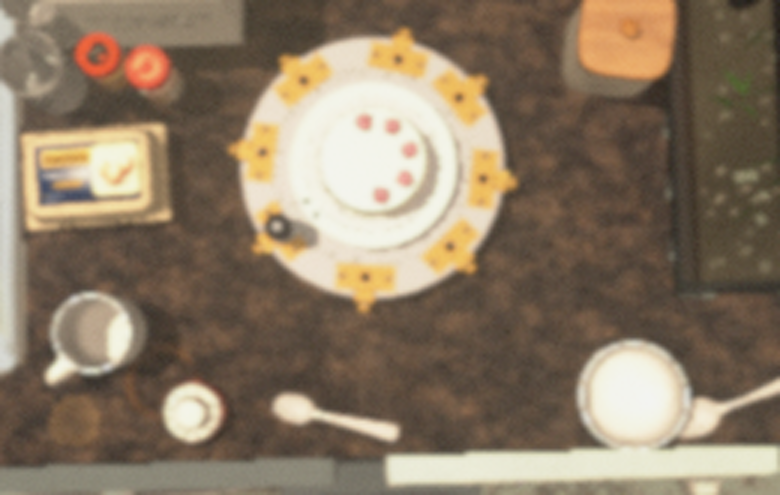

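The crop shows the knob at crop (278,226), which is full-image (292.7,195.3). The next station's hole is at crop (365,277), full-image (321.7,212.3). The path to it is clear.

```bash
cat >> h.py <<'E'
from scipy.spatial.transform import Rotation as R
from scipy.optimize import least_squares
def ray(K,E,u,v,z):
    o=-E[:3,:3].T@E[:3,3]; d=E[:3,:3].T@np.linalg.inv(K)@[u,v,1]; return o+d*(z-o[2])/d[2]
E
python3 - <<'E'
from h import *
d=np.load("top0.npz");c,W,K,E=d["c"].astype(int),d["W"],d["K"],d["E"]
B=np.array([[.70484,-.03169],[.68436,.07484],[.65912,-.09818],[.60504,.12254],[.56775,-.12181],[.49377,-.08276],[.46245,.01205]])
s=least_squares(lambda p:np.hypot(B[:,0]-p[0],B[:,1]-p[1])-p[2],[.58,0,.125]); p=s.x;print("axis",p,s.fun.round(4))
ang=np.degrees(np.arctan2(B[:,1]-p[1],B[:,0]-p[0])); print("stations",ang.round(1))
z=W[...,2]
for u0,v0,n,zz in((293,196,"knob",.108),(321.7,212.3,"hole",.042)):
    g=c.sum(-1); sl=(slice(int(v0)-7,int(v0)+8),slice(int(u0)-7,int(u0)+8)) if n=="knob" else (slice(210,216),slice(319,325))
    m=g[sl]; v,u=np.mgrid[sl]
    if n=="knob": w=((z[sl]>.095)&(m<260)).astype(float)
    else: w=np.clip(np.percentile(m,60)-m,0,None)
    q=ray(K,E,(u*w).sum()/w.sum(),(v*w).sum()/w.sum(),zz)
    a=np.degrees(np.arctan2(q[1]-p[1],q[0]-p[0])); print(n,w.sum(),q,"ang",a,"rad",np.hypot(*(q[:2]-p[:2])))
    if n=="knob": print(z[191:202,287:300].round(3)); print(g[191:202,287:300])
d=np.load("scene0.npz");c,W,K,E=d["c"].astype(int),d["W"],d["K"],d["E"]
z=W[...,2];w=(z>.104)&(z<.113)&(c.sum(-1)<230)&(abs(W[...,0]-.51)<.05)&(abs(W[...,1]-.1)<.05);v,u=np.nonzero(w);print("scene knob top",w.sum(),u.mean(),v.mean(),ray(K,E,u.mean(),v.mean(),.109))
T=R.from_rotvec(r.get_state()["orientation"]).as_matrix();print(T.round(3))
E
```

```text
axis [0.58537031 0.00059195 0.12360728] [ 0.0001  0.0001 -0.0003 -0.0001  0.0001  0.0002 -0.0002]
stations [ -15.1   36.9  -53.3   80.8  -98.2 -137.7  174.7]
knob 8.0 [0.51202482 0.09318743 0.108     ] ang 128.3829772511857 rad 0.11812485990468409
[[0.045 0.041 0.041 0.102 0.107 0.111 0.105 0.058 0.054 0.054 0.065 0.056
  0.059]
 [0.046 0.102 0.107 0.107 0.11  0.108 0.106 0.109 0.059 0.059 0.059 0.058
  0.059]
 [0.04  0.114 0.11  0.106 0.108 0.111 0.108 0.114 0.11  0.06  0.058 0.057
  0.056]
 [0.106 0.109 0.111 0.11  0.11  0.108 0.11  0.107 0.108 0.102 0.06  0.058
  0.055]
 [0.105 0.106 0.111 0.111 0.109 0.109 0.111 0.107 0.108 0.101 0.059 0.058
  0.062]
 [0.106 0.109 0.109 0.11  0.108 0.114 0.106 0.108 0.111 0.101 0.059 0.062
  0.059]
 [0.041 0.108 0.109 0.109 0.104 0.109 0.107 0.112 0.109 0.086 0.062 0.06
  0.054]
 [0.042 0.106 0.109 0.109 0.106 0.107 0.108 0.111 0.103 0.061 0.06  0.058
  0.038]
 [0.044 0.044 0.103 0.105 0.109 0.107 0.108 0.1   0.056 0.064 0.044 0.043
  0.045]
 [0.044 0.045 0.05  0.044 0.062 0.059 0.058 0.058 0.06  0.045 0.042 0.041
  0.04 ]
 [0.044 0.041 0.041 0.0
[... 222 characters left out ...]
46]
 [535 420 311 368 467 487 418 309 268 304 384 427 461]
 [529 404 317 390 504 540 454 322 249 285 360 403 423]
 [510 400 317 356 447 465 400 301 238 270 335 399 418]
 [498 423 326 285 330 331 301 247 236 272 357 394 416]
 [513 471 376 303 273 255 239 241 247 301 353 379 392]
 [521 513 465 393 346 303 285 285 304 334 364 377 379]
 [527 545 517 491 463 427 391 370 361 370 373 364 371]
 [516 543 539 542 533 520 491 459 437 429 399 386 387]]
hole 1200.0 [0.46635868 0.01180417 0.042     ] ang 174.6179852397061 rad 0.11953861413016527
scene knob top 48 311.8333333333333 180.66666666666666 [0.51616012 0.09461951 0.109     ]
[[-0.975  0.223 -0.   ]
 [ 0.223  0.975 -0.002]
 [-0.    -0.002 -1.   ]]
```

```bash
python3 - <<'E'
from h import *
p=np.array([.58537,.00059])
d=np.load("top0.npz");W,K,E=d["W"],d["K"],d["E"]
m=np.zeros((400,640),bool);m[188:203,284:300]=True;m&=W[...,2]>.1
v,u=np.nonzero(m);q=ray(K,E,u.mean(),v.mean(),.109);a=np.arctan2(*(q[:2]-p)[::-1])
print(u.mean(),v.mean(),q,W[m].mean(0),np.degrees(a),np.hypot(*(q[:2]-p)))
k=p+.12*np.array([np.cos(a),np.sin(a)]);print("knob",k,"next deg",174.65-np.degrees(a))
s=r.get_state();T=R.from_rotvec(s["orientation"]).as_matrix();ya=np.degrees(np.arctan2(T[1,1],T[0,1]));t=np.degrees(a)+90
print("tool y deg",ya,"tangent",t,"turn",(t-ya+90)%180-90,"shift",(k-s["tool_pos"][:2])*1000)
E
```

```text
291.4142857142857 195.1 [0.51841275 0.10124733 0.109     ] [0.51849929 0.10133522 0.10788135] 123.63185115242231 0.12089322132181606
knob [0.51890746 0.10050362] next deg 51.01814884757769
tool y deg 77.12745886614088 tangent 213.6318511524223 turn -43.495607713718584 shift [ 374.17216754 -532.62408524]
```

Emit:
move_arm:
  motion:
    - [[25, -35.5, 0, 0, 0, -2.9, 1], [25, -35.5, 0, 0, 0, -2.9, 1], [25, -35.5, 0, 0, 0, -2.9, 1], [25, -35.5, 0, 0, 0, -2.9, 1], [25, -35.5, 0, 0, 0, -2.9, 1], [25, -35.5, 0, 0, 0, -2.9, 1], [25, -35.5, 0, 0, 0, -2.9, 1], [25, -35.5, 0, 0, 0, -2.9, 1], [25, -35.5, 0, 0, 0, -2.9, 1], [25, -35.5, 0, 0, 0, -2.9, 1]]

```text
t: 1.1
tool_pos: [0.3954, 0.277, 0.3038]
orientation: [-1.125, -2.933, 0.001]
contact_force: [1.4, -0.5, -0.4]
gripper_width: 0.0854
grip_force: 0.0
```

Emit:
move_arm:
  motion:
    - [[25, -35.5, 0, 0, 0, -2.9, 1], [25, -35.5, 0, 0, 0, -2.9, 1], [25, -35.5, 0, 0, 0, -2.9, 1], [25, -35.5, 0, 0, 0, -2.9, 1], [24, -35.5, -20, 0, 0, -2.9, 1], [0, 0, -30, 0, 0, 0, 1], [0, 0, -20, 0, 0, 0, 1], [0, 0, 0, 0, 0, 0, 1], [0, 0, 0, 0, 0, 0, 1]]

```text
t: 2.0
tool_pos: [0.5189, 0.1013, 0.2339]
orientation: [-1.483, -2.769, 0.001]
contact_force: [0.4, 0.2, 0.1]
gripper_width: 0.0852
grip_force: 0.0
```

Emit:
move_arm:
  motion:
    - [[0, 0, -20, 0, 0, 0, 1], [0, 0, -20, 0, 0, 0, 1], [0, 0, -20, 0, 0, 0, 1], [0, 0, -15, 0, 0, 0, 1], [0, 0, -8, 0, 0, 0, 1], [0, 0, 0, 0, 0, 0, 1], [0, 0, 0, 0, 0, 0, 1]]

```text
t: 2.7
tool_pos: [0.5196, 0.1014, 0.152]
orientation: [1.483, 2.768, 0.002]
contact_force: [0.3, 0.4, -0.6]
gripper_width: 0.0854
grip_force: 0.0
```

```bash
python3 - <<'E'
from h import *
c,W,K,E=grab("scene"); im=c[120:280,240:450]; cv2.imwrite("pics/s1.png",cv2.resize(im[:,:,::-1],(735,560),interpolation=cv2.INTER_CUBIC))
E
```

```text
(no output)
```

View pics/s1.png

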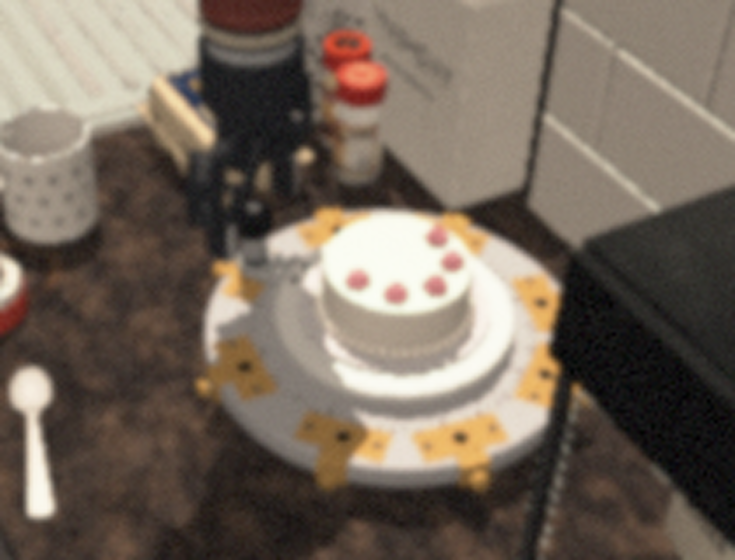

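The gripper straddles the knob (crop (255,215)) cleanly, with one finger on each side along the rim. I'll close in stages to check the centring.

Emit:
move_arm:
  motion:
    - [[0, 0, 0, 0, 0, 0, 0.7], [0, 0, 0, 0, 0, 0, 0.5], [0, 0, 0, 0, 0, 0, 0.42], [0, 0, 0, 0, 0, 0, 0.38], [0, 0, 0, 0, 0, 0, 0.38], [0, 0, 0, 0, 0, 0, 0.38]]
  newtons: 20

```text
t: 3.35
tool_pos: [0.5189, 0.1011, 0.1509]
orientation: [-1.484, -2.769, 0.0]
contact_force: [-0.3, 0.6, 1.0]
gripper_width: 0.0327
grip_force: 0.0
```

Emit:
move_arm:
  motion:
    - [[0, 0, 0, 0, 0, 0, 0.36], [0, 0, 0, 0, 0, 0, 0.345]]

```text
t: 3.55
tool_pos: [0.519, 0.1012, 0.1509]
orientation: [1.484, 2.769, 0.0]
contact_force: [-0.5, 0.9, 0.1]
gripper_width: 0.0296
grip_force: 0.2
```

Emit:
move_arm:
  motion:
    - [[0, 0, 0, 0, 0, 0, 0.32], [0, 0, 0, 0, 0, 0, 0.25], [0, 0, 0, 0, 0, 0, 0.25]]
  newtons: 30

```text
t: 3.85
tool_pos: [0.5191, 0.1012, 0.1511]
orientation: [1.484, 2.769, 0.001]
contact_force: [-0.0, 0.8, 0.6]
gripper_width: 0.0271
grip_force: 29.4
```

Gripped with almost no side load. Draw the pin 14 mm.

Emit:
move_arm:
  motion:
    - [[0, 0, 3, 0, 0, 0, 0.25], [0, 0, 4, 0, 0, 0, 0.25], [0, 0, 4, 0, 0, 0, 0.25], [0, 0, 3, 0, 0, 0, 0.25], [0, 0, 0, 0, 0, 0, 0.25], [0, 0, 0, 0, 0, 0, 0.25]]

```text
t: 4.45
tool_pos: [0.5185, 0.1009, 0.1646]
orientation: [-1.483, -2.769, 0.001]
contact_force: [2.0, 0.1, -10.0]
gripper_width: 0.027
grip_force: 30.3
```

Emit:
move_arm:
  motion:
    - [[0, 0, 1, 0, 0, 0, 0.25], [-6.8, -4.9, 0, 0, 0, 4, 0.25], [-6.4, -5.4, 0, 0, 0, 4, 0.25], [-6.1, -5.8, 0, 0, 0, 4, 0.25], [-5.6, -6.2, 0, 0, 0, 4, 0.25], [-5.2, -6.6, 0, 0, 0, 4, 0.25], [-4.7, -6.9, 0, 0, 0, 4, 0.25], [-4.2, -7.2, 0, 0, 0, 4, 0.25], [0, 0, 0, 0, 0, 0, 0.25], [0, 0, 0, 0, 0, 0, 0.25]]

```text
t: 5.45
tool_pos: [0.4802, 0.0578, 0.166]
orientation: [0.773, 3.045, -0.001]
contact_force: [2.4, -0.8, -10.2]
gripper_width: 0.027
grip_force: 30.5
```

Emit:
move_arm:
  motion:
    - [[-3.7, -7.5, 0, 0, 0, 4, 0.25], [-3.2, -7.8, 0, 0, 0, 4, 0.25], [-2.6, -7.9, 0, 0, 0, 4, 0.25], [-2.1, -8.1, 0, 0, 0, 4, 0.25], [0, 0, 0, 0, 0, 0, 0.25], [0, 0, -1, 0, 0, 0, 0.25], [0, 0, -1, 0, 0, 0, 0.25], [0, 0, 0, 0, 0, 0, 0.25], [0, 0, 0, 0, 0, 0, 0.25]]

```text
t: 6.35
tool_pos: [0.4689, 0.0268, 0.164]
orientation: [0.34, 3.122, -0.0]
contact_force: [4.3, -2.4, -10.1]
gripper_width: 0.0271
grip_force: 30.6
```

Emit:
move_arm:
  motion:
    - [[0, 0, -0.5, 0, 0, 0, 0.25], [0, 0, -0.4, 0, 0, 0, 0.25], [0, 0, 0, 0, 0, 0, 0.25], [0, 0, 0, 0, 0, 0, 0.25]]

```text
t: 6.75
tool_pos: [0.4689, 0.0268, 0.1632]
orientation: [0.339, 3.122, 0.0]
contact_force: [4.6, -2.4, -10.0]
gripper_width: 0.0272
grip_force: 30.6
```

Emit:
move_arm:
  motion:
    - [[0, 0, -0.4, 0, 0, 0, 0.25], [0, 0, 0, 0, 0, 0, 0.25], [0, 0, 0, 0, 0, 0, 0.25]]

```text
t: 7.05
tool_pos: [0.4689, 0.0268, 0.163]
orientation: [0.339, 3.122, 0.0]
contact_force: [4.9, -3.6, -7.4]
gripper_width: 0.0273
grip_force: 30.8
```

Emit:
move_arm:
  motion:
    - [[0, 0, -0.4, 0, 0, 0, 0.25], [0, 0, 0, 0, 0, 0, 0.25], [0, 0, 0, 0, 0, 0, 0.25]]

```text
t: 7.35
tool_pos: [0.4689, 0.0268, 0.1628]
orientation: [0.339, 3.122, 0.0]
contact_force: [5.2, -1.7, -1.6]
gripper_width: 0.0272
grip_force: 31.2
```

Emit:
move_arm:
  motion:
    - [[0, 0, 0, 0, 0, 0, 0.3], [0, 0, 0, 0, 0, 0, 0.36], [0, 0, 0, 0, 0, 0, 0.4], [0, 0, 0, 0, 0, 0, 0.4], [0, 0, 0, 0, 0, 0, 0.4]]

```text
t: 7.85
tool_pos: [0.4675, 0.0273, 0.1621]
orientation: [-0.337, -3.122, -0.0]
contact_force: [0.4, -0.5, 1.0]
gripper_width: 0.0341
grip_force: 0.0
```

Emit:
move_arm:
  motion:
    - [[-0.4, -2.0, 0, 0, 0, 0.95, 0.4], [-0.4, -2.0, 0, 0, 0, 0.95, 0.4], [-0.3, -2.0, 0, 0, 0, 0.95, 0.4], [-0.3, -2.0, 0, 0, 0, 0.95, 0.4]]

```text
t: 8.25
tool_pos: [0.4672, 0.021, 0.1621]
orientation: [0.229, 3.132, 0.005]
contact_force: [0.8, 5.4, -2.8]
gripper_width: 0.0341
grip_force: 2.5
```

Emit:
move_arm:
  motion:
    - [[-0.2, -1.0, 0, 0, 0, 0.48, 0.4], [-0.1, -1.0, 0, 0, 0, 0.48, 0.4], [-0.1, -1.0, 0, 0, 0, 0.48, 0.4], [-0.1, -1.0, 0, 0, 0, 0.48, 0.4]]

```text
t: 8.65
tool_pos: [0.4666, 0.017, 0.1621]
orientation: [0.177, 3.136, 0.005]
contact_force: [1.0, 5.2, -2.0]
gripper_width: 0.0345
grip_force: 2.9
```

Emit:
move_arm:
  motion:
    - [[-0.1, -1.0, 0, 0, 0, 0.48, 0.4], [-0.1, -1.0, 0, 0, 0, 0.48, 0.4], [-0.1, -1.0, 0, 0, 0, 0.48, 0.4]]

```text
t: 8.95
tool_pos: [0.4662, 0.0138, 0.1619]
orientation: [0.138, 3.138, 0.004]
contact_force: [1.6, 4.7, -2.9]
gripper_width: 0.034
grip_force: 2.6
```

Emit:
move_arm:
  motion:
    - [[-0.1, -0.8, 0, 0, 0, 0.38, 0.4], [-0.1, -0.8, 0, 0, 0, 0.38, 0.4]]

```text
t: 9.15
tool_pos: [0.4657, 0.0108, 0.162]
orientation: [-0.119, -3.139, -0.001]
contact_force: [-0.4, 0.1, 0.1]
gripper_width: 0.0339
grip_force: 0.0
```

```bash
python3 - <<'E'
from h import *
c,W,K,E=grab("scene"); im=c[170:270,260:390]; cv2.imwrite("pics/s2.png",cv2.resize(im[:,:,::-1],(780,600),interpolation=cv2.INTER_CUBIC))
np.savez("s2.npz",c=c,W=W); print(r.get_state()["contact_force"])
E
```

```text
[0.37814615 0.52865874 0.35943425]
```

View pics/s2.png

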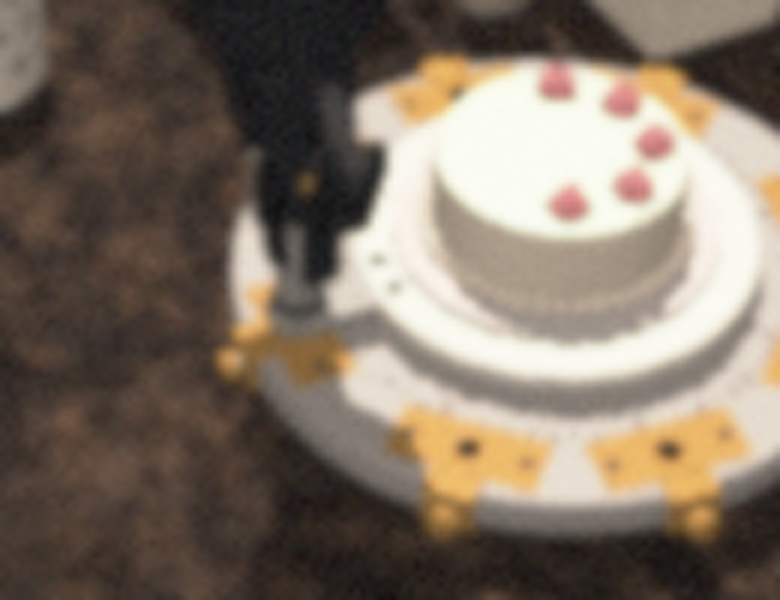

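The fingers hide the knob in this view. The barrel is near crop (298,280), over the next station's plate, and the push force has dropped to zero, so the pin has probably dropped. I'll open, lift clear and measure the knob height.

Emit:
move_arm:
  motion:
    - [[0, 0, 0, 0, 0, 0, 0.55], [0, 0, 0, 0, 0, 0, 0.7], [0, 0, 0, 0, 0, 0, 0.7], [0, 0, 15, 0, 0, 0, 0.7], [0, 0, 25, 0, 0, 0, 0.7], [0, 0, 35, 0, 0, 0, 0.7], [0, 0, 35, 0, 0, 0, 0.7], [-20, 0, 20, 0, 0, 0, 0.7], [0, 0, 0, 0, 0, 0, 0.7], [0, 0, 0, 0, 0, 0, 0.7]]

```text
t: 10.2
tool_pos: [0.4457, 0.01, 0.2923]
orientation: [0.123, 3.138, -0.0]
contact_force: [0.3, 1.0, -0.8]
gripper_width: 0.0598
grip_force: 0.0
```

```bash
python3 - <<'E'
from h import *
c,W,K,E=grab("scene"); im=c[170:270,260:390]; cv2.imwrite("pics/s3.png",cv2.resize(im[:,:,::-1],(780,600),interpolation=cv2.INTER_CUBIC))
x,y,z=W[...,0],W[...,1],W[...,2]
m=(np.hypot(x-.466,y-.0118)<.025)&(z>.07)&(z<.14)
print("n",m.sum(),"z pct",np.percentile(z[m],[50,80,90,95,99]).round(4)); t=m&(z>np.percentile(z[m],60)); print(W[t].mean(0)); print(r.get_state()["contact_force"])
E
```

```text
n 159 z pct [0.1036 0.1098 0.1106 0.111  0.1118]
[0.46627562 0.00933184 0.10985989]
[-0.27330476  0.21682317 -0.60017901]
```

View pics/s3.png

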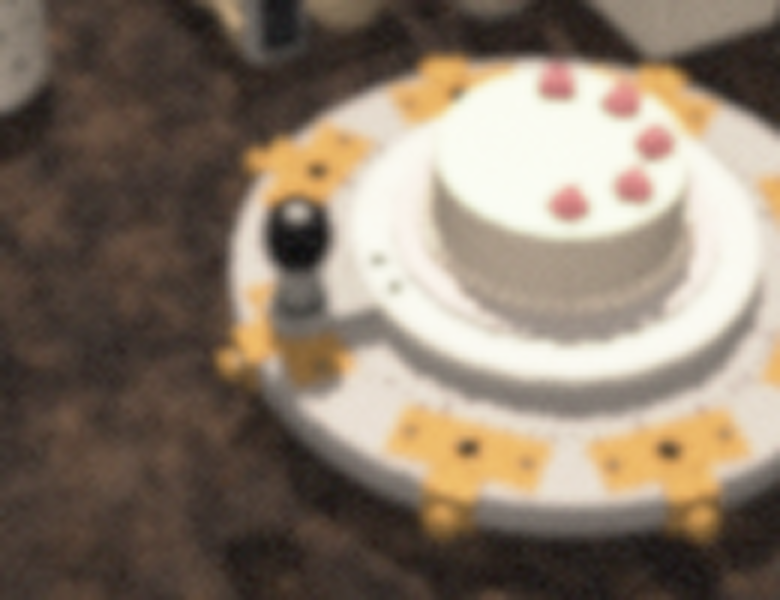

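The picture shows the black knob at crop (297,230), free and low over its barrel at the next station. I'll compare its height with the initial home reading to confirm it is fully down.

```bash
python3 - <<'E'
from h import *
def top(W,kx,ky):
    x,y,z=W[...,0],W[...,1],W[...,2]; m=(np.hypot(x-kx,y-ky)<.011)&(z>.098)&(z<.14); return m.sum(),np.median(z[m]),z[m].mean()
print("before",top(np.load("scene0.npz")["W"],.5187,.1008))
for i in range(2): print("now",top(grab("scene")[1],.466,.0118))
c,W,K,E=grab("top");print("top now",top(W,.466,.0118),"before",top(np.load("top0.npz")["W"],.5187,.1008))
E
```

```text
before (np.int64(34), np.float64(0.10993193735962684), np.float64(0.11011765879562796))
now (np.int64(43), np.float64(0.11040986178247396), np.float64(0.11021985105582101))
now (np.int64(44), np.float64(0.10997832629955451), np.float64(0.11009923785125886))
top now (np.int64(0), np.float64(nan), np.float64(nan)) before (np.int64(40), np.float64(0.10859436691959642), np.float64(0.10879749039408844))
  return _methods._mean(a, axis=axis, dtype=dtype,
  ret = ret.dtype.type(ret / rcount)
<stdin>:3: RuntimeWarning: Mean of empty slice.
```

The knob is at the same height as before (110.1 mm against 110.1 mm), so the pin is fully home. The gripper is clear and touching nothing.

```bash
python3 -c "
from bench import r
print(r.sign_off())"
```

```text
the job is handed in; nothing more can be done
None
```

The platter is turned one station anticlockwise (about 51°) and the pin has dropped fully home there, judging by the knob's height; the knob is free, the gripper is clear, and the job is handed in with no verdict returned.

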